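# Find the warped fuselage half on the flatness glass

## Robot

A 6-joint arm with a two-finger parallel gripper is mounted at the origin on the work surface. World frame = base frame: x ahead of the robot, y to its left, z up, the work surface at z = 0. Lengths are in m, angles in rad, forces in N, time in s.
With the tool pointing down it reaches from about 0.3 to 0.875 m from the base axis. Payload 6.4 kg.
Tool frame: the origin (TCP) lies between the finger pads; the fingertips stand 19 mm ahead of it and the grasp point (between the pads) is the TCP (ctrl.tips_ahead is the z of the fingertips in the tool frame, in m); z points along the fingers, y is the line along which they close (so a half turn about z gives the same grasp; the last joint's range is limited). The gripper opens to 85 mm and grips with 20 to 120 N. Pads are 22 mm wide; open, the fingers measure 114 mm over their backs; the gripper's body (76 mm by 85 mm) begins 54 mm behind the grasp point. The pads swing forward as they close: fully open they stand 13 mm farther back than shut.
Start: joints at [1.004, 0.181, 1.607, -0, 1.354, -0.206], TCP at [0.203, 0.538, 0.25] pointing down, gripper open.
Joint ranges: [-2.99, 2.99], [-0.89, 2.07], [0.3, 2.58], [-1.14, 4.28], [0, 2.63], [-3.12, 3.12]. Speed limits (rad/s): [2.57, 2.57, 3.01, 3.14, 3.14, 3.14].

## Interface

Orientations are given as a unit quaternion [w, x, y, z].
In Python, from bench import readout, vision, ctrl gives the robot as it stands.
- The arm moves only by the tool play_rows, never from a script. Its arguments are lists of equal length, an entry for each row: "xyz": the shift along the tool's x, y, z in mm, a list of three; "rot": the turn, a rotation vector about the tool's x, y, z in rad, a list of three; "grip": the opening, from 0 (shut) to 1 (fully open). In form: {"xyz": [[x, y, z], ...], "rot": [[rx, ry, rz], ...], "grip": [grip, ...]}. A call has exactly 10 rows; each row is the pose to reach, as a shift and turn from the pose commanded when the call began, along the tool's axes at that moment; what a row does not reach only later rows make up. A row lasts 1/8 s, in which the tool goes at most 62.5 mm and 10.7 degrees, less where a joint would pass 70% of its speed; a pose out of reach is approached as far as the arm can. A call with a gripper value outside its range is refused whole. The fingers move at their own pace and stop on an object; the grip force is fixed at half the most. Time passes only in rows, so rows that repeat a pose let the fingers close, or fill a call up. It gives the time, the measured TCP pose, the force, the opening and the grip force at its end, in the units of the state.
- readout.get_obs(): the state, without advancing time (a new reading comes with each control period).
- vision.camera(name): name is "scene" or "top"; returns a dict with "color" (480x640x3 uint8, red, green, blue), "depth" (480x640 float32, m along the optical axis (not along the pixel's ray), 0 where there is no reading), "camera_matrix" (3x3 intrinsics, pixels), "k1" (the pictures are not rectified: a ray, as slopes to the right and down, at radius r is drawn at 1 + k1 r^2 times it, then the intrinsics apply), "extrinsics" (4x4, takes a point from camera to world coordinates). Camera axes: x right, y down, z forward; pixel columns grow to the right and rows downward; lengths in m; the calibration is good to about 2 mm. A picture is of the moment at which its call begins.
- ctrl.hand_in(): hands the job in; it is judged then, once.
The state is a dict: "time_s": time; "q": joint angles; "dq": joint speeds; "joint_efforts": joint torques, N m; "eef_pos": TCP position; "eef_rot": TCP orientation; "wrist_force": force on the tool from outside, world axes, zero at the start; "torque": the same for the moment, N m; "opening": opening from 0.0 (shut) to 1.0 (fully open); "grasp_force": force on a finger pad.
Only numpy, scipy, OpenCV 4.12 (cv2) and the standard library are available. Lean on these libraries where they do the work, as an engineer would, in place of code of your own. Each camera call takes 0.05 s, during which the arm holds its last target. There are 200 camera calls.

## Task

Two copies of the same helicopter fuselage half lie on the glass plate under the bench lamp: press lightly on the end of their tail booms to find the one that rocks, then pick that one up and lay it down, open side down as it lies now, in the empty white soaking tray, ready to be straightened. Handle the thin plastic gently: a light grip, a light press, no dropping. Leave the steady half where it lies and do not disturb the lamp or the other things on the bench.

Things in the scene. Friction and masses are not known exactly. Their poses are not given: they have to be found in the camera images.
- half_a: cream plastic left fuselage half of a model helicopter, 197 mm long, 40 to 65 g, lying open side (mating edge) down. Origin on the mating plane mid-cabin, near the centre of mass; x to the nose, y to the roof, z up. Cabin x -46 to 56 mm, 30 mm high, upright sides at y -23 and 23 mm, 19 mm high; a mast fairing 18 mm high reaches y 29 mm between x -32 and 14 mm. Boom x -46 to -124 mm, fin to x -141, y 36 mm.
- half_b: the other copy, same size, look and axes as half_a. One of the two, either, is warped: its boom bends up behind the cabin, the end 6 mm off the glass. Untouched, both stand level on the cabin rim. Pressed at the boom's end with under 1 N the warped one tips 0.075 rad, nose up, until the boom's end meets the glass; let go, it falls back. The straight one does not move.
- half_a_tail (a point): where to press half_a: on the flat top of its boom near the end, at x -110, y 6 mm of the half; the top is 13 mm wide here. On a straight half this point is 12 mm above the mating plane, on a warped one 5 mm more.
- half_b_tail (a point): the same point of half_b, where its boom really is
- half_a_hold (a point): where to hold half_a: at x -8, y 3, z 10 mm of the half, midway between the belly side (y -23 mm) and the flat face of the fairing (y 29 mm, from x -24 to 8 mm), 52 mm apart. Thin styrene: it cracks if the fingers push with more than 80 N in all (both fingers added) or if it is pushed against what it lies on with more than 25 N.
- half_b_hold (a point): the same point of half_b, equally thin
- glass: fixed flat glass plate, 340 x 320 x 6 mm (x, y, z). Origin: centre of its underside, on the bench; its top is 6 mm up. The two halves lie side by side on it, about 130 mm apart in y, noses away from the robot.
- lamp: fixed LED bench lamp. Origin on the bench under the middle of its bar: 52 mm (x) x 412 mm (y), underside 238 mm and top 290 mm above the bench, over both cabins, so a tool held upright cannot reach them: lean it, coming from the robot's side. An arm runs from the bar along +x to a post 260 mm beyond, on a round foot of 70 mm radius.
- tray: fixed empty white soaking tray, outside 270 x 180 x 42 mm (x, y, z), walls and floor 4 mm thick; outward rim 8 mm wide. Origin: centre of its underside, on the bench; inner floor 4 mm up. Long side along x.
- sanding_stick: bystander: grey sanding stick on the glass, 18 x 150 x 7 mm (x, y, z), origin at the centre of its underside
- seat_floor: bystander: cream seat floor moulding on the glass, 24 x 62 x 9 mm, origin at the centre of its underside
- rotor_hoop: bystander: cream moulded hoop with four spokes, 90 mm across, 7 mm high, flat on the bench, origin at its centre underneath
- cutters: bystander: side cutters, 165 mm long along x, 56 mm wide, 14 mm high, origin underneath between the handles, jaws to +x
- cement: bystander: glass jar of 24 mm radius, 62 mm high, white cap, origin at the centre of its underside
- paint_jar: bystander: glass jar of 18 mm radius, 42 mm high, black cap, origin at the centre of its underside
- canopy: bystander: clear cockpit canopy, 62 x 34 x 25 mm, origin at the centre of its underside

How it is judged:
By the outcome, as a careful person would: the job done as asked, in the order asked, and still so for the second after the job is handed in, with the robot touching nothing.
It also fails if it takes over 58 s, if anything falls off the work surface, if the arm or the gripper's body presses on something with over 40 N, if the wrist force passes 120 N, or if a joint passes its speed limit or range.

## Working session

There is one attempt and no reset: what is moved stays moved. The work goes in short steps, Python scripts to look and compute and a tool call to move; the robot and the scene stay as the last step left them, time stands still between calls to the robot, and variables do not carry over. Pictures are saved under pics/ and viewed, at most 10 in all, crops included, and the job is handed in when it is done.

Besides the shell and the picture viewer there is one more tool, called after "Emit:" as name(argument=value, ...) on one line, values as JSON. play_rows: Moves the arm, as the interface text tells. Its arguments: {"type":"object","properties":{"xyz":{"type":"array","items":{"type":"array","items":{"type":"number"}}},"rot":{"type":"array","items":{"type":"array","items":{"type":"number"}}},"grip":{"type":"array","items":{"type":"number"}}},"required":["xyz","rot","grip"]}

```bash
mkdir -p pics; ls; python3 - <<'E'
from bench import readout, vision, ctrl
import cv2,numpy as np
o=readout.get_obs()
print({k:np.round(v,4).tolist() for k,v in o.items()})
for n in("scene","top"):
    c=vision.camera(n); np.savez(n+"0.npz",**c)
    print(n,c["camera_matrix"].round(2).tolist(),c["k1"],np.array(c["extrinsics"]).round(4).tolist())
    cv2.imwrite(f"pics/{n}0.png",c["color"][:,:,::-1])
E
```

```text
pics
{'time_s': 0.0, 'q': [1.0037, 0.1815, 1.608, 0.0, 1.3538, -0.2063], 'dq': [-0.0003, -0.0, -0.0017, 0.0, 0.001, 0.0009], 'joint_efforts': [-0.0004, -44.4888, -35.1325, -0.0005, 0.0094, 0.0], 'eef_pos': [0.2027, 0.5375, 0.2494], 'eef_rot': [-0.0003, 0.1794, 0.9838, -0.0008], 'wrist_force': [0.0105, -0.003, -0.3019], 'torque': [0.0364, 0.0105, 0.0304], 'grasp_force': 0.0, 'opening': 0.9983}
scene [[445.24, 0.0, 312.93], [0.0, 445.24, 241.81], [0.0, 0.0, 1.0]] 0.004748962901151796 [[-0.7626, 0.5474, -0.3445, 0.9241], [0.6468, 0.6388, -0.4167, 0.3994], [-0.0081, -0.5406, -0.8412, 0.9297], [0.0, 0.0, 0.0, 1.0]]
top [[594.02, 0.0, 319.41], [0.0, 594.02, 243.44], [0.0, 0.0, 1.0]] -0.1644683336294835 [[-0.0205, -0.9984, 0.0536, 0.4668], [-0.9997, 0.0212, 0.0111, -0.0389], [-0.0123, -0.0534, -0.9985, 1.7749], [0.0, 0.0, 0.0, 1.0]]
```

View pics/scene0.png

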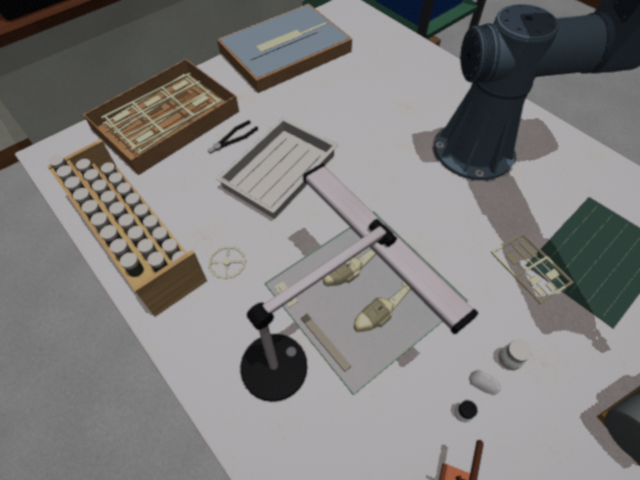

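View pics/top0.png

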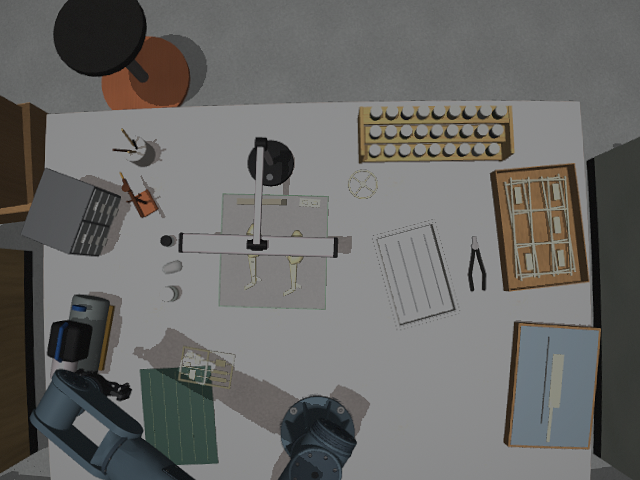

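```bash
cat > h.py <<'E'
import numpy as np, cv2
from scipy.spatial.transform import Rotation as R
def load(n): return dict(np.load(n+".npz"))
def ray(c,uv):
    K=c["camera_matrix"]; uv=np.atleast_2d(uv).astype(float)
    d=np.c_[(uv[:,0]-K[0,2])/K[0,0],(uv[:,1]-K[1,2])/K[1,1]]; s=d.copy()
    for _ in range(20): s=d/(1+float(c["k1"])*(s**2).sum(1,keepdims=True))
    E=c["extrinsics"]; return E[:3,3], np.c_[s,np.ones(len(s))]@E[:3,:3].T
def plane(c,uv,z):
    o,d=ray(c,uv); t=(z-o[2])/d[:,2]; return o+d*np.reshape(t,(-1,1))
def proj(c,P):
    E=c["extrinsics"]; p=(np.atleast_2d(P)-E[:3,3])@E[:3,:3]; s=p[:,:2]/p[:,2:]
    s=s*(1+float(c["k1"])*(s**2).sum(1,keepdims=True)); K=c["camera_matrix"]
    return s*[K[0,0],K[1,1]]+[K[0,2],K[1,2]]
def cream(c):
    h=cv2.cvtColor(c["color"],cv2.COLOR_RGB2HSV)
    return ((h[...,0]>18)&(h[...,0]<36)&(h[...,1]>40)&(h[...,2]>90)).astype(np.uint8)
E
python3 - <<'E'
from h import *
t,s=load("top0"),load("scene0")
for c,n,(x0,x1,y0,y1) in((t,"top",(210,340,190,310)),(s,"scene",(260,420,230,350))):
    m=cream(c); k,l,st,ce=cv2.connectedComponentsWithStats(m)
    for i in range(1,k):
        if st[i,4]>15 and x0<ce[i][0]<x1 and y0<ce[i][1]<y1: print(n,st[i].tolist(),ce[i].round(1),plane(c,ce[i],.016).round(4).tolist())
    im=c["color"][y0:y1,x0:x1,::-1]
    im=cv2.resize(im,None,fx=5 if c is s else 4.6,fy=5 if c is s else 4.6,interpolation=cv2.INTER_CUBIC)
    cv2.imwrite(f"pics/c{n}.png",im[:600,:800])
# tray: dots rim corners approx
b=plane(t,[[372,237],[435,221],[457,309],[399,326]],.042); print("tray rim approx",b.round(3).tolist())
b=plane(t,[[219,194],[327,197],[327,309],[219,306]],.006); print("glass",b.round(3).tolist())
b=plane(t,[[179,244],[337,246]],.29); print("lamp ends",b.round(3).tolist())
E
```

```text
top [247, 224, 7, 11, 35] [250.1 229.2] [[0.6081, 0.1865, 0.016]]
top [292, 231, 10, 6, 40] [296.5 233.4] [[0.5923, 0.0482, 0.016]]
top [248, 255, 10, 4, 27] [251.8 256. ] [[0.5282, 0.1824, 0.016]]
top [287, 256, 16, 11, 72] [294.3 260.2] [[0.5132, 0.0563, 0.016]]
scene [323, 253, 53, 33, 519] [345.2 271. ] [[0.5451, 0.0579, 0.016]]
scene [355, 288, 55, 43, 796] [376.2 312.9] [[0.5646, 0.1802, 0.016]]
tray rim approx [[0.575, -0.174, 0.042], [0.619, -0.361, 0.042], [0.359, -0.418, 0.042], [0.314, -0.246, 0.042]]
glass [[0.718, 0.281, 0.006], [0.701, -0.045, 0.006], [0.366, -0.038, 0.006], [0.381, 0.285, 0.006]]
lamp ends [[0.553, 0.334, 0.29], [0.539, -0.066, 0.29]]
```

View pics/ctop.png

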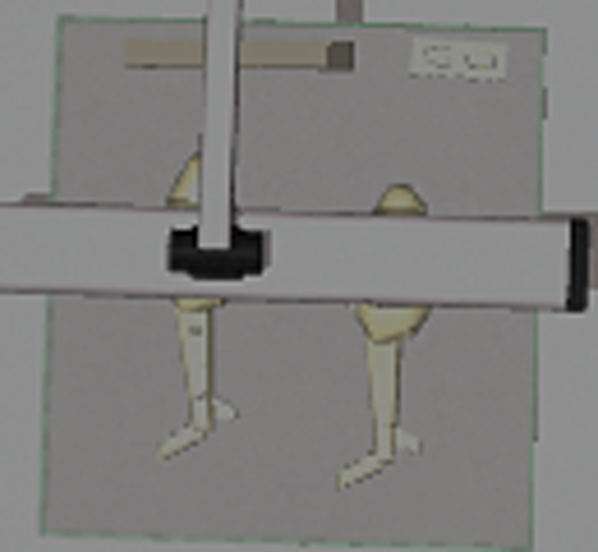

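View pics/cscene.png

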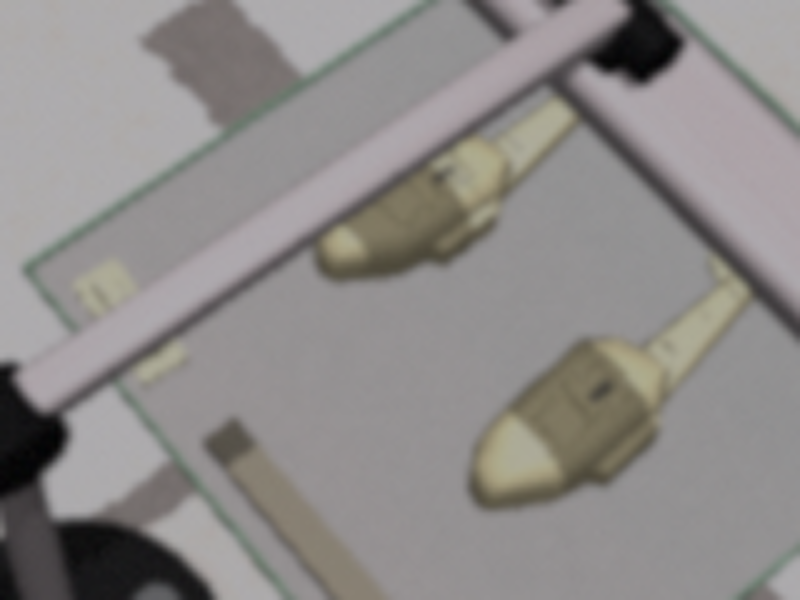

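```bash
python3 - <<'E'
from h import *
t,s=load("top0"),load("scene0")
def cloud(c):
    v,u=np.mgrid[0:480,0:640]; o,d=ray(c,np.c_[u.ravel(),v.ravel()]); z=c["depth"].ravel()
    P=o+d*z[:,None]; P[z==0]=np.nan; return P.reshape(480,640,3)
maps=[]
for n,c in(("scene",s),("top",t)):
    P=cloud(c); m=cream(c)
    g=P[(P[...,0]>.4)&(P[...,0]<.7)&(P[...,1]>0)&(P[...,1]<.25)&(P[...,2]<.06)]; z0=np.median(g[:,2]); print(n,"glass z",z0.round(4),g[:,2].std().round(4))
    for nm,(y0,y1) in(("L",(.12,.25)),("R",(-.01,.12))):
        q=P[(P[...,0]>.38)&(P[...,0]<.66)&(P[...,1]>y0)&(P[...,1]<y1)&(P[...,2]>z0+.004)&(P[...,2]<.06)]
        if len(q)<10: print(n,nm,len(q));continue
        hi=q[q[:,2]>z0+.015]
        print(n,nm,len(q),q.min(0).round(3),q.max(0).round(3),"hi",len(hi),hi.min(0).round(3),hi.max(0).round(3))
        if len(hi)>20: print("  rect",cv2.minAreaRect((hi[:,:2]*1000).astype(np.float32)))
        maps.append((nm,q,z0))
    if n=="top":
        q=P[(P[...,0]>.25)&(P[...,0]<.68)&(P[...,1]<-.12)&(P[...,1]>-.44)&(P[...,2]>.03)&(P[...,2]<.06)]
        r=cv2.minAreaRect((q[:,:2]*1000).astype(np.float32)); print("tray",len(q),r)
    else:
        q=P[(P[...,0]>.25)&(P[...,0]<.68)&(P[...,1]<-.12)&(P[...,1]>-.44)&(P[...,2]>.033)&(P[...,2]<.06)]
        print("tray scene",len(q),cv2.minAreaRect((q[:,:2]*1000).astype(np.float32)))
# ortho rendering: each half 130mm x 280 mm
img=np.full((600,780,3),60,np.uint8)
for j,(nm,q,z0) in enumerate(maps):
    y1=.25 if nm=="L" else .12; off=195*j
    for p in q:
        cv2.circle(img,(int(off+(y1-p[1])*1500),int((.66-p[0])*2000)),2,tuple(int(k) for k in cv2.applyColorMap(np.uint8([[min(255,(p[2]-z0)*7500)]]),cv2.COLORMAP_JET)[0,0]),-1)
cv2.imwrite("pics/ortho.png",img)
crop=lambda x,y:(210+x/4.6,190+y/4.6)
for nm,pts in(("L",[(162,455),(203,425),(193,310)]),("R",[(342,485),(385,455),(383,340)])):
    print(nm,"fin tip",plane(t,crop(*pts[0]),.008).round(4),"boom end,root z18",plane(t,[crop(*p) for p in pts[1:]],.018).round(4).tolist())
# scene nose & tail points
cs=lambda x,y:(260+x/5,230+y/5)
print("L nose",plane(s,cs(475,495),.010).round(4),"R nose",plane(s,cs(325,265),.010).round(4),"R nose top",plane(t,crop(401,186),.015).round(4))
E
```

```text
scene glass z 0.0086 0.0096
scene L 1112 [0.462 0.123 0.013] [0.65  0.234 0.043] hi 823 [0.481 0.155 0.024] [0.627 0.207 0.043]
  rect ((553.8775634765625, 180.99252319335938), (145.63258361816406, 52.08681106567383), 2.105409860610962)
scene R 760 [ 0.459 -0.005  0.013] [0.633 0.108 0.041] hi 550 [0.461 0.043 0.024] [0.604 0.084 0.041]
  rect ((533.52099609375, 66.2327651977539), (36.74508285522461, 143.29995727539062), 85.75409698486328)
tray scene 1346 ((464.99884033203125, -298.7029113769531), (288.5406188964844, 193.61773681640625), 13.919455528259277)
top glass z 0.0059 0.0072
top L 596 [0.38 0.12 0.01] [0.659 0.249 0.044] hi 94 [0.454 0.163 0.021] [0.622 0.198 0.044]
  rect ((537.7386474609375, 178.719482421875), (166.96295166015625, 29.426830291748047), 8.04869270324707)
top R 722 [ 0.38 -0.01  0.01] [0.66  0.12  0.046] hi 232 [ 0.414 -0.004  0.021] [0.604 0.08  0.046]
  rect ((512.7492065429688, 51.78718566894531), (61.233375549316406, 205.26763916015625), 75.10440826416016)
tray 1231 ((464.5635986328125, -299.6242980957031), (286.0544128417969, 195.80191040039062), 13.716151237487793)
L fin tip [[0.4305 0.2048 0.008 ]] boom end,root z18 [[0.4496, 0.1765, 0.018], [0.5239, 0.1818, 0.018]]
R fin tip [[0.4091 0.0882 0.008 ]] boom end,root z18 [[0.4281, 0.0595, 0.018], [0.5021, 0.0593, 0.018]]
L nose [[0.6239 0.1757 0.01  ]] R nose [[0.5996 0.0486 0.01  ]] R nose top [[0.6014 0.046  0.015 ]]
```

View pics/ortho.png

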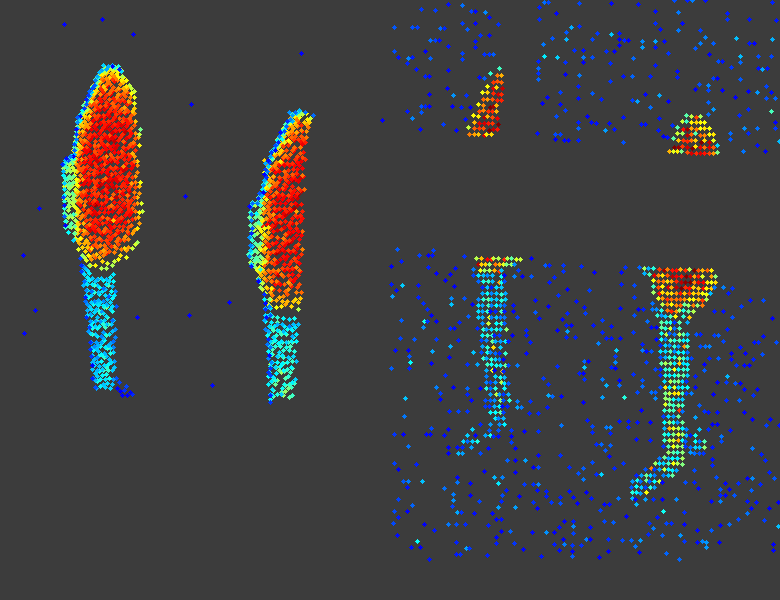

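```bash
cat >> h.py <<'E'
def lean(phi,yaw):
    c,s=np.cos(phi),np.sin(phi)
    return R.from_euler('z',yaw)*R.from_matrix(np.array([[-c,0,s],[0,1,0],[-s,0,-c]]))
def to(pos,phi,yaw):
    from bench import readout
    o=readout.get_obs(); q=np.array(o["eef_rot"]); r=R.from_quat(q[[1,2,3,0]])
    print("t",round(o["time_s"],2),"at",np.round(o["eef_pos"],4),"F",np.round(o["wrist_force"],2),"open",round(o["opening"],3),
     "\n shift mm",(r.inv().apply(np.array(pos)-o["eef_pos"])*1000).round(1).tolist(),"rot",(r.inv()*lean(phi,yaw)).as_rotvec().round(4).tolist())
    print(" tool axes per world mm (dx,dy,dz rows):",r.inv().apply(np.eye(3)).round(3).tolist())
E
python3 - <<'E'
from h import *
from bench import ctrl
print(ctrl.tips_ahead)
to([.459,.177,.085],.61,.03)
E
```

```text
0.019
t 0.1 at [0.2027 0.5376 0.2495] F [-0.32  0.   -0.12] open 1.001 
 shift mm [-367.1, -246.6, 164.8] rot [-0.1206, -0.6027, -0.3781]
 tool axes per world mm (dx,dy,dz rows): [[-0.936, 0.353, -0.001], [0.353, 0.936, -0.001], [0.0, -0.002, -1.0]]
```

Emit:
play_rows(xyz=[[-46,-31,20],[-92,-62,40],[-138,-93,60],[-184,-124,82],[-230,-155,103],[-276,-186,124],[-322,-217,145],[-367,-246.6,165],[-367,-246.6,165],[-367,-246.6,165]], rot=[[-0.015,-0.075,-0.047],[-0.03,-0.15,-0.095],[-0.045,-0.226,-0.142],[-0.06,-0.301,-0.189],[-0.075,-0.377,-0.236],[-0.09,-0.452,-0.283],[-0.105,-0.527,-0.331],[-0.1206,-0.6027,-0.378],[-0.1206,-0.6027,-0.378],[-0.1206,-0.6027,-0.378]], grip=[1,0.5,0,0,0,0,0,0,0,0])

```text
time_s: 1.35
eef_pos: [0.4592, 0.1775, 0.0851]
eef_rot: [0.3, -0.013, 0.954, 0.005]
wrist_force: [-0.4, 1.0, 0.2]
opening: 0.001
grasp_force: 0.0
```

```bash
python3 - <<'E'
from h import *
from bench import vision
to([.459,.177,.050],.61,.03)
s=vision.camera("scene"); np.savez("scene1.npz",**s)
t=vision.camera("top"); np.savez("top1.npz",**t)
a=t["color"][170:320,170:350,::-1]; b=s["color"][200:350,280:460,::-1]
cv2.imwrite("pics/p1.png",cv2.resize(np.hstack([a,b]),(800,333),interpolation=cv2.INTER_CUBIC))
E
```

```text
t 1.35 at [0.4592 0.1775 0.0851] F [-0.4   1.    0.16] open 0.001 
 shift mm [20.3, -0.5, 28.7] rot [0.0003, -0.0003, -0.0022]
 tool axes per world mm (dx,dy,dz rows): [[-0.819, -0.028, 0.572], [-0.022, 1.0, 0.017], [-0.573, 0.002, -0.82]]
```

View pics/p1.png

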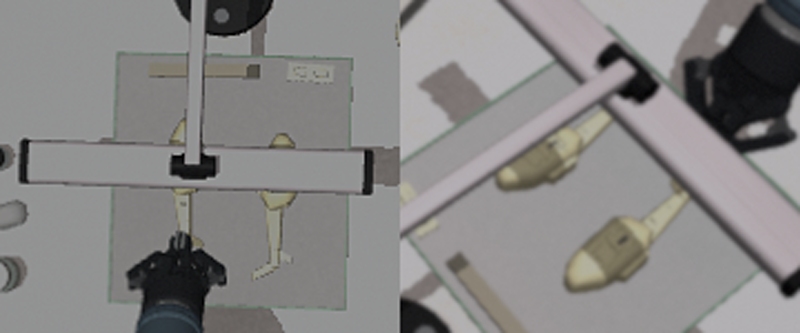

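Emit:
play_rows(xyz=[[5,0,7],[10,0,14],[15,-0.5,21],[18,-0.5,26],[20.3,-0.5,28.7],[21.4,-0.5,30.4],[22.5,-0.5,32],[23.6,-0.5,33.6],[24.7,-0.5,35.3],[24.7,-0.5,35.3]], rot=[[0,0,0],[0,0,0],[0,0,0],[0,0,0],[0,0,0],[0,0,0],[0,0,0],[0,0,0],[0,0,0],[0,0,0]], grip=[0,0,0,0,0,0,0,0,0,0])

```text
time_s: 2.7
eef_pos: [0.4594, 0.179, 0.0429]
eef_rot: [0.301, -0.016, 0.953, 0.006]
wrist_force: [0.6, 0.1, -0.0]
opening: 0.005
grasp_force: 0.0
```

```bash
python3 - <<'E'
from h import *
from bench import vision
to([.459,.177,.039],.61,.03)
E
```

```text
t 2.7 at [0.4594 0.179  0.0429] F [ 0.59  0.12 -0.03] open 0.005 
 shift mm [2.6, -2.0, 2.9] rot [0.0028, 0.0021, 0.0018]
 tool axes per world mm (dx,dy,dz rows): [[-0.818, -0.033, 0.574], [-0.026, 0.999, 0.02], [-0.575, 0.001, -0.818]]
```

Emit:
play_rows(xyz=[[0.5,-0.5,0.7],[1,-0.5,1.4],[1.5,-1,2.1],[2,-1,2.9],[2.3,-1,3.3],[2.6,-1,3.7],[2.8,-1,4.1],[2.8,-1,4.1],[2.8,-1,4.1],[2.8,-1,4.1]], rot=[[0,0,0],[0,0,0],[0,0,0],[0,0,0],[0,0,0],[0,0,0],[0,0,0],[0,0,0],[0,0,0],[0,0,0]], grip=[0,0,0,0,0,0,0,0,0,0])

```text
time_s: 3.95
eef_pos: [0.46, 0.1765, 0.0381]
eef_rot: [0.302, -0.014, 0.953, 0.005]
wrist_force: [-6.5, -0.1, 11.5]
opening: -0.001
grasp_force: 5.8
```

```bash
python3 - <<'E'
from h import *
from bench import vision
to([.459,.177,.036],.61,.03)
E
```

```text
t 3.95 at [0.46   0.1765 0.0381] F [-6.53 -0.13 11.49] open -0.001 
 shift mm [2.0, 0.5, 1.1] rot [0.0015, 0.0027, -0.0008]
 tool axes per world mm (dx,dy,dz rows): [[-0.818, -0.03, 0.575], [-0.024, 1.0, 0.019], [-0.575, 0.002, -0.818]]
```

```bash
python3 - <<'E'
from h import *
from bench import vision
s=vision.camera("scene"); np.savez("scene2.npz",**s); a=load("scene1")
for nm,(x0,x1,y0,y1) in(("L",(352,405,285,335)),("R",(320,350,255,290))):
    d=np.abs(s["color"][y0:y1,x0:x1].astype(int)-a["color"][y0:y1,x0:x1]).sum(2); print(nm,(d>40).sum(),d.mean().round(2),d.max())
E
```

```text
L 7 3.37 116
R 0 2.06 9
```

Emit:
play_rows(xyz=[[-6,0,-8],[-17.2,0,-24.5],[-17.2,0,-24.5],[-5,-58,-33],[7,-115.7,-42],[7,-115.7,-42],[12,-115.7,-34],[17,-115.7,-27],[17,-115.7,-27],[17,-115.7,-27]], rot=[[0,0,0],[0,0,0],[0,0,0],[0,0,0.02],[0,0,0.04],[0,0,0.04],[0,0,0.04],[0,0,0.04],[0,0,0.04],[0,0,0.04]], grip=[0,0,0,0,0,0,0,0,0,0])

```text
time_s: 5.25
eef_pos: [0.4334, 0.0623, 0.0496]
eef_rot: [0.299, 0.005, 0.954, 0.012]
wrist_force: [1.2, 0.6, 0.3]
opening: -0.007
grasp_force: 0.0
```

```bash
python3 - <<'E'
from h import *
from bench import vision
to([.434,.060,.0415],.61,-.01)
s=vision.camera("scene"); np.savez("scene3.npz",**s); a=load("scene1")
for nm,(x0,x1,y0,y1) in(("L",(352,405,285,335)),("R",(320,350,255,290))):
    d=np.abs(s["color"][y0:y1,x0:x1].astype(int)-a["color"][y0:y1,x0:x1]).sum(2); print(nm,(d>40).sum(),d.mean().round(2),d.max())
E
```

```text
t 5.25 at [0.4334 0.0623 0.0496] F [1.16 0.65 0.26] open -0.007 
 shift mm [4.0, -2.5, 6.9] rot [0.026, -0.0035, -0.0077]
 tool axes per world mm (dx,dy,dz rows): [[-0.822, 0.001, 0.57], [0.016, 1.0, 0.02], [-0.57, 0.026, -0.821]]
L 3 3.77 126
R 0 2.73 10
```

Emit:
play_rows(xyz=[[0.5,-2.5,1],[1,-2.5,2],[1.6,-2.5,3],[2.2,-2.5,4],[2.8,-2.5,5],[3.4,-2.5,6],[4,-2.5,6.9],[4,-2.5,6.9],[4,-2.5,6.9],[4,-2.5,6.9]], rot=[[0,0,0],[0,0,0],[0,0,0],[0,0,0],[0,0,0],[0,0,0],[0,0,0],[0,0,0],[0,0,0],[0,0,0]], grip=[0,0,0,0,0,0,0,0,0,0])

```text
time_s: 6.55
eef_pos: [0.4341, 0.0606, 0.0416]
eef_rot: [0.298, 0.004, 0.954, 0.012]
wrist_force: [-0.8, 1.3, 0.7]
opening: -0.003
grasp_force: 0.1
```

```bash
python3 - <<'E'
from h import *
from bench import vision
to([.434,.060,.0385],.61,-.01)
s=vision.camera("scene"); np.savez("scene4.npz",**s); a=load("scene1")
for nm,(x0,x1,y0,y1) in(("L",(352,405,285,335)),("R",(320,350,255,290))):
    d=np.abs(s["color"][y0:y1,x0:x1].astype(int)-a["color"][y0:y1,x0:x1]).sum(2); print(nm,(d>40).sum(),d.mean().round(2),d.max())
E
```

```text
t 6.55 at [0.4341 0.0606 0.0416] F [-0.85  1.26  0.65] open -0.003 
 shift mm [1.8, -0.7, 2.5] rot [0.0265, -0.0041, -0.0073]
 tool axes per world mm (dx,dy,dz rows): [[-0.822, 0.001, 0.57], [0.015, 1.0, 0.021], [-0.569, 0.026, -0.822]]
L 3 3.09 128
R 15 7.07 60
```

Emit:
play_rows(xyz=[[0.3,0,0.4],[0.6,0,0.8],[0.9,0,1.2],[1.2,0,1.6],[1.2,0,1.6],[1.2,0,1.6],[1.2,0,1.6],[1.2,0,1.6],[1.2,0,1.6],[1.2,0,1.6]], rot=[[0,0,0],[0,0,0],[0,0,0],[0,0,0],[0,0,0],[0,0,0],[0,0,0],[0,0,0],[0,0,0],[0,0,0]], grip=[0,0,0,0,0,0,0,0,0,0])

```text
time_s: 7.85
eef_pos: [0.434, 0.0607, 0.0396]
eef_rot: [0.298, 0.004, 0.954, 0.012]
wrist_force: [-0.9, 0.1, 0.2]
opening: -0.001
grasp_force: 0.1
```

```bash
python3 - <<'E'
from h import *
from bench import vision
s=vision.camera("scene"); np.savez("scene5.npz",**s); a=load("scene1")
for nm,(x0,x1,y0,y1) in(("L",(352,405,285,335)),("R",(320,350,255,290))):
    d=np.abs(s["color"][y0:y1,x0:x1].astype(int)-a["color"][y0:y1,x0:x1]).sum(2); print(nm,(d>40).sum(),d.mean().round(2),d.max())
ims=[c["color"][235:310,310:410,::-1] for c in(a,s)]
cv2.imwrite("pics/p5.png",cv2.resize(np.hstack(ims),None,fx=4,fy=4,interpolation=cv2.INTER_CUBIC))
to([.434,.060,.0385],.61,-.01)
E
```

```text
L 4 3.1 127
R 89 11.89 97
t 7.9 at [0.434  0.0607 0.0396] F [-0.69  0.39  0.98] open -0.005 
 shift mm [0.6, -0.7, 0.9] rot [0.0266, -0.0041, -0.0073]
 tool axes per world mm (dx,dy,dz rows): [[-0.822, 0.001, 0.57], [0.015, 1.0, 0.021], [-0.569, 0.026, -0.822]]
```

View pics/p5.png

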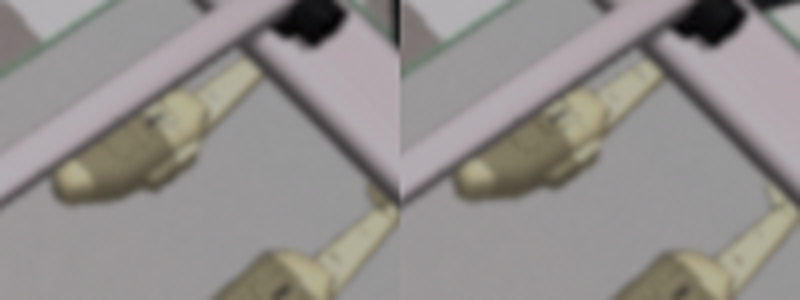

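Emit:
play_rows(xyz=[[-0.8,0,-1.2],[-1.7,0,-2.4],[-2.8,0.1,-4],[-4.6,0.2,-6.6],[-15,0.7,-22],[-25.6,1.2,-37],[-52,-0.5,-15],[-79,-2,7],[-105,-3.5,29.4],[-105,-3.5,29.4]], rot=[[0,0,0],[0,0,0],[0,0,0],[0,0,0],[0,0,0],[0,0,0],[0.009,-0.001,-0.003],[0.018,-0.002,-0.005],[0.0266,-0.004,-0.007],[0.0266,-0.004,-0.007]], grip=[0,0,0,0,0,0.5,1,1,1,1])

```text
time_s: 9.15
eef_pos: [0.5391, 0.0559, 0.0756]
eef_rot: [0.301, 0.005, 0.954, -0.002]
wrist_force: [-0.6, 0.6, 0.8]
opening: 0.999
grasp_force: 0.0
```

```bash
python3 - <<'E'
from h import *
from bench import vision
to([.537,.056,.040],.61,-.01)
s=vision.camera("scene"); np.savez("scene6.npz",**s);t=vision.camera("top"); np.savez("top6.npz",**t)
a=s["color"][220:330,290:450,::-1]
cv2.imwrite("pics/p6.png",cv2.resize(a,None,fx=5,fy=5,interpolation=cv2.INTER_CUBIC))
E
```

```text
t 9.15 at [0.5391 0.0559 0.0756] F [-0.58  0.62  0.8 ] open 0.999 
 shift mm [22.2, 0.1, 28.0] rot [-0.0005, 0.0012, 0.0002]
 tool axes per world mm (dx,dy,dz rows): [[-0.819, 0.01, 0.574], [0.008, 1.0, -0.006], [-0.574, -0.001, -0.819]]
```

View pics/p6.png

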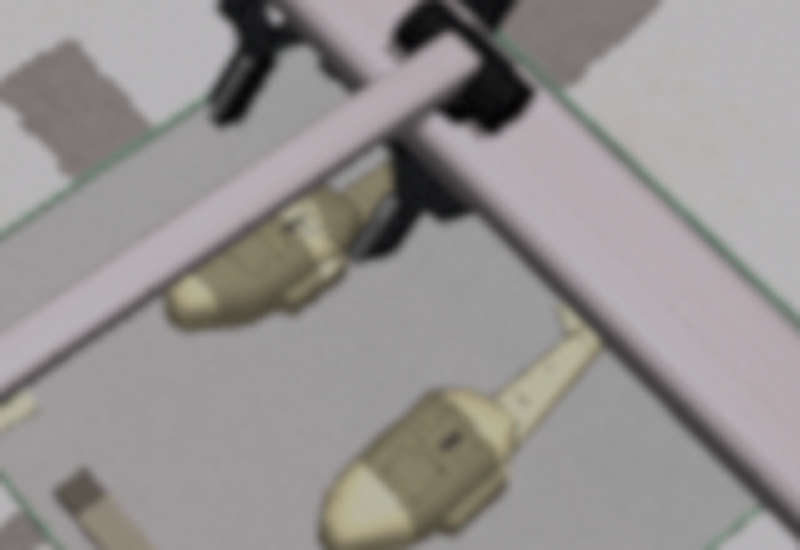

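Emit:
play_rows(xyz=[[4,0,5],[8,0,10],[12,0,15],[16,0,20],[20,0,25],[22,0,28],[24.3,0,31.3],[24.3,0,31.3],[24.3,0,31.3],[24.3,0,31.3]], rot=[[0,0,0],[0,0,0],[0,0,0],[0,0,0],[0,0,0],[0,0,0],[0,0,0],[0,0,0],[0,0,0],[0,0,0]], grip=[1,1,1,1,1,1,1,1,1,1])

```text
time_s: 10.5
eef_pos: [0.535, 0.0562, 0.0359]
eef_rot: [0.3, 0.005, 0.954, -0.002]
wrist_force: [-1.1, -0.9, 0.2]
opening: 0.999
grasp_force: 0.0
```

```bash
python3 - <<'E'
from h import *
from bench import vision
to([.537,.056,.0275],.61,-.01)
s=vision.camera("scene"); np.savez("scene7.npz",**s)
f=lambda x,y:(290+x/5,220+y/5)
a=load("scene6")
print("fairing ends",plane(a,[f(285,308),f(345,268)],.022).round(4).tolist())
a=s["color"][230:310,300:400,::-1]
cv2.imwrite("pics/p7.png",cv2.resize(a,None,fx=7,fy=7,interpolation=cv2.INTER_CUBIC))
E
```

```text
t 10.5 at [0.535  0.0562 0.0359] F [-1.13 -0.92  0.22] open 0.999 
 shift mm [3.1, -0.2, 8.0] rot [-0.0001, 0.0002, -0.0002]
 tool axes per world mm (dx,dy,dz rows): [[-0.819, 0.01, 0.573], [0.008, 1.0, -0.006], [-0.573, 0.0, -0.82]]
fairing ends [[0.5632, 0.0832, 0.022], [0.528, 0.0859, 0.022]]
```

View pics/p7.png

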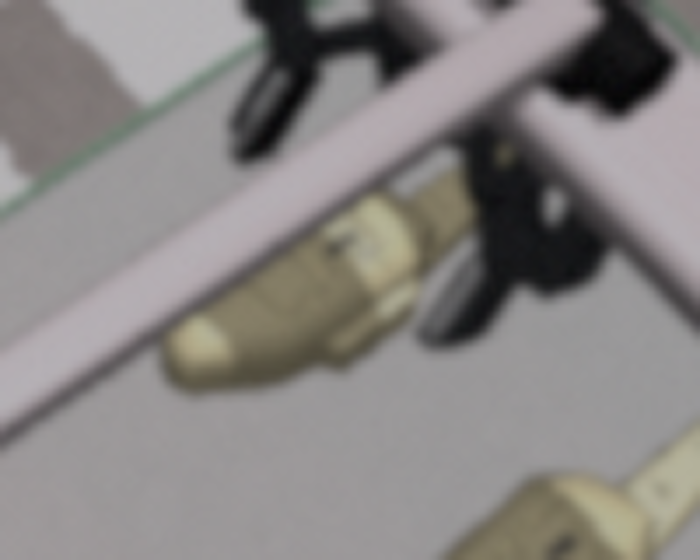

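```bash
python3 - <<'E'
from h import *
s=load("scene7"); f=lambda x,y:(300+x/7,230+y/7)
print("fair bottom",plane(s,[f(345,370),f(418,308)],.006).round(4).tolist(),"top outer",plane(s,[f(335,350),f(412,285)],.024).round(4).tolist())
print("padtip",plane(s,[f(445,330)],.027).round(4).tolist(), "other", plane(s,[f(250,150)],.027).round(4).tolist())
print("nose",plane(s,[f(172,370)],.014).round(4))
g=proj(s,[[.535,.056+.0425,.0359],[.535,.056-.0425,.0359]]); print(((g-[300,230])*7).round(0).tolist())
E
```

```text
fair bottom [[0.555, 0.0835, 0.006], [0.5205, 0.0822, 0.006]] top outer [[0.5597, 0.0821, 0.024], [0.5239, 0.0808, 0.024]]
padtip [[0.5286, 0.1011, 0.027]] other [[0.5309, 0.0082, 0.027]]
nose [[0.6015 0.0492 0.014 ]]
[[427.0, 323.0], [252.0, 153.0]]
```

Emit:
play_rows(xyz=[[0,0,2],[0,0.3,4],[0,0.3,6],[0,0.3,8],[0.1,0.3,9],[0.1,0.3,9],[0.1,0.3,9],[0.1,0.3,9],[0.1,0.3,9],[0.1,0.3,9]], rot=[[0,0,0],[0,0,0],[0,0,0],[0,0,0],[0,0,0],[0,0,0],[0,0,0],[0,0,0],[0,0,0],[0,0,0]], grip=[1,1,1,1,0.9,0.85,0.8,0.76,0.72,0.72])

```text
time_s: 11.8
eef_pos: [0.5401, 0.0565, 0.0282]
eef_rot: [0.3, 0.005, 0.954, -0.001]
wrist_force: [-0.2, -0.5, 1.3]
opening: 0.721
grasp_force: 0.0
```

```bash
python3 - <<'E'
from h import *
from bench import vision
to([.540,.0565,.0275],.61,-.01)
s=vision.camera("scene"); np.savez("scene8.npz",**s)
a=s["color"][230:310,300:400,::-1]
cv2.imwrite("pics/p8.png",cv2.resize(a,None,fx=7,fy=7,interpolation=cv2.INTER_CUBIC))
E
```

```text
t 11.8 at [0.5401 0.0565 0.0282] F [-0.16 -0.45  1.27] open 0.721 
 shift mm [0.5, 0.0, 0.5] rot [-0.0001, -0.0, -0.0002]
 tool axes per world mm (dx,dy,dz rows): [[-0.82, 0.01, 0.573], [0.008, 1.0, -0.006], [-0.573, 0.0, -0.82]]
```

View pics/p8.png

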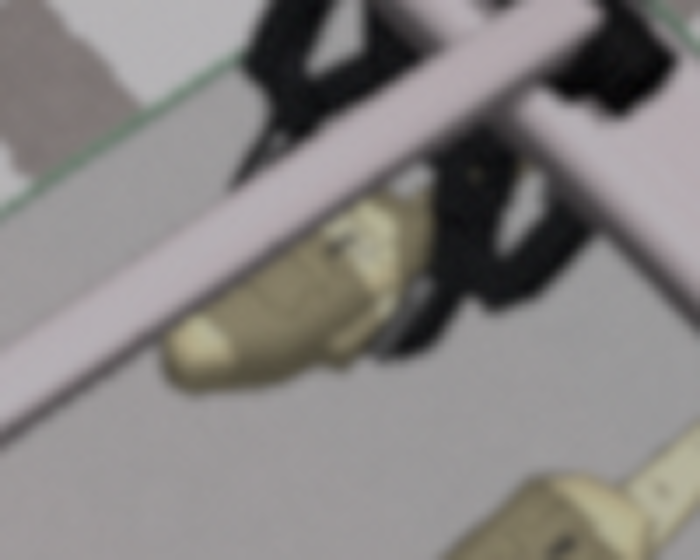

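Emit:
play_rows(xyz=[[-1.6,0,1.2],[-3.3,0,2.3],[-3.3,0,2.3],[-3.3,0,2.3],[-3.3,0,2.3],[-3.3,0,2.3],[-3.3,0,2.3],[-3.3,0,2.3],[-3.3,0,2.3],[-3.3,0,2.3]], rot=[[0,0,0],[0,0,0],[0,0,0],[0,0,0],[0,0,0],[0,0,0],[0,0,0],[0,0,0],[0,0,0],[0,0,0]], grip=[0.72,0.72,0.7,0.68,0.66,0.645,0.63,0.62,0.61,0.6])

```text
time_s: 13.1
eef_pos: [0.5442, 0.0564, 0.0283]
eef_rot: [0.3, 0.005, 0.954, -0.001]
wrist_force: [-2.6, 0.9, 2.7]
opening: 0.602
grasp_force: 20.3
```

Emit:
play_rows(xyz=[[0,0,0],[-0.6,0,-0.8],[-1.2,0,-1.6],[-2.5,0,-3.5],[-4,0,-5.7],[-6,0,-8.5],[-9,0,-12.8],[-11.5,0,-16.4],[-14.4,0,-20.5],[-17.2,0,-24.6]], rot=[[0,0,0],[0,0,0],[0,0,0],[0,0,0],[0,0,0],[0,0,0],[0,0,0],[0,0,0],[0,0,0],[0,0,0]], grip=[0.6,0.6,0.6,0.6,0.6,0.6,0.6,0.6,0.6,0.6])

```text
time_s: 14.35
eef_pos: [0.544, 0.0564, 0.0582]
eef_rot: [0.3, 0.005, 0.954, -0.001]
wrist_force: [-0.2, -0.3, 0.1]
opening: 0.603
grasp_force: 20.2
```

```bash
python3 - <<'E'
from h import *
from bench import vision,readout
print(readout.get_obs()["grasp_force"])
yaw=.24; d=np.array([np.cos(yaw),np.sin(yaw)]); n=np.array([-d[1],d[0]]); C=np.array([.4648,-.299])
tcp=C+d*(42-7+3)*1e-3+n*(-5+3)*1e-3; print("tcp place",tcp)
to([.46,.03,.12],.61,-.01)
to([*tcp,.12],.61,.24)
s=vision.camera("scene"); np.savez("scene9.npz",**s)
a=s["color"][210:330,290:450,::-1]
cv2.imwrite("pics/p9.png",cv2.resize(a,None,fx=5,fy=5,interpolation=cv2.INTER_CUBIC))
E
```

```text
20.204990634229034
tcp place [ 0.50218625 -0.29190998]
t 14.35 at [0.544  0.0564 0.0582] F [-0.2  -0.31  0.06] open 0.603 
 shift mm [33.3, -27.3, -98.6] rot [-0.0001, -0.0006, -0.0003]
 tool axes per world mm (dx,dy,dz rows): [[-0.82, 0.01, 0.572], [0.009, 1.0, -0.006], [-0.572, 0.0, -0.82]]
t 14.35 at [0.544  0.0564 0.0582] F [-0.2  -0.31  0.06] open 0.603 
 shift mm [-4.1, -348.7, -72.6] rot [-0.1432, -0.0006, -0.2053]
 tool axes per world mm (dx,dy,dz rows): [[-0.82, 0.01, 0.572], [0.009, 1.0, -0.006], [-0.572, 0.0, -0.82]]
```

View pics/p9.png

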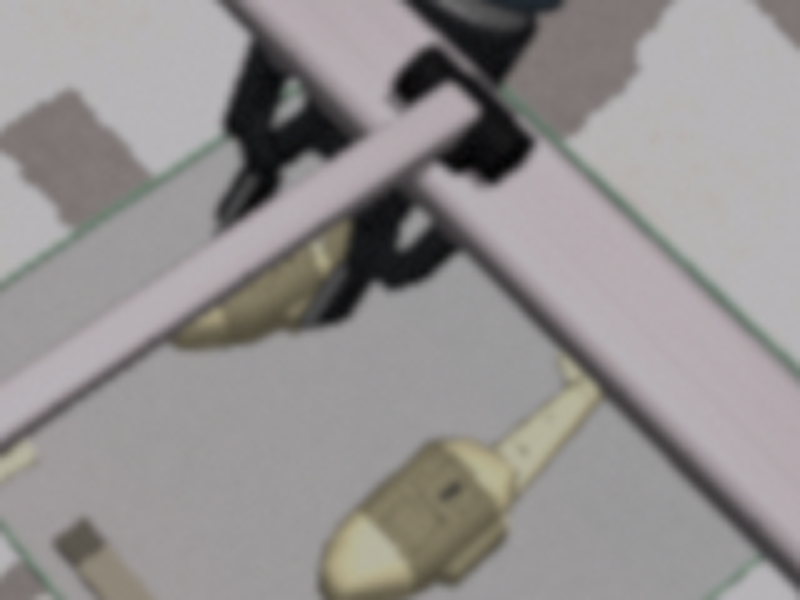

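Emit:
play_rows(xyz=[[8,-5,-25],[16,-12,-50],[25,-20,-75],[33,-40,-98],[32,-70,-98],[30,-105,-97],[27,-140,-95],[24,-175,-92],[20,-210,-90],[15,-245,-86]], rot=[[0,0,0],[0,0,0],[0,0,0],[0,0,0],[-0.02,0,-0.03],[-0.04,0,-0.06],[-0.06,0,-0.09],[-0.08,0,-0.115],[-0.1,0,-0.145],[-0.12,0,-0.17]], grip=[0.6,0.6,0.6,0.6,0.6,0.6,0.6,0.6,0.6,0.6])

```text
time_s: 15.65
eef_pos: [0.4893, -0.1814, 0.1336]
eef_rot: [0.285, -0.086, 0.954, 0.029]
wrist_force: [0.2, 0.5, 0.3]
opening: 0.606
grasp_force: 20.3
```

```bash
python3 - <<'E'
from h import *
from bench import readout
print(readout.get_obs()["grasp_force"])
to([.502,-.292,.10],.61,.24)
E
```

```text
20.312182828201912
t 15.65 at [ 0.4893 -0.1814  0.1336] F [0.16 0.46 0.27] open 0.606 
 shift mm [24.3, -111.3, 23.4] rot [-0.0279, -0.0295, -0.0519]
 tool axes per world mm (dx,dy,dz rows): [[-0.823, -0.18, 0.538], [-0.148, 0.984, 0.104], [-0.548, 0.006, -0.836]]
```

Emit:
play_rows(xyz=[[4,-18,4],[8,-36,8],[12,-54,12],[16,-72,15],[20,-92,19],[24.3,-111.3,23.4],[24.3,-111.3,23.4],[24.3,-111.3,23.4],[24.3,-111.3,23.4],[24.3,-111.3,23.4]], rot=[[-0.005,-0.005,-0.009],[-0.01,-0.01,-0.018],[-0.015,-0.015,-0.027],[-0.02,-0.02,-0.036],[-0.025,-0.025,-0.045],[-0.0279,-0.0295,-0.0519],[-0.0279,-0.0295,-0.0519],[-0.0279,-0.0295,-0.0519],[-0.0279,-0.0295,-0.0519],[-0.0279,-0.0295,-0.0519]], grip=[0.6,0.6,0.6,0.6,0.6,0.6,0.6,0.6,0.6,0.6])

```text
time_s: 16.9
eef_pos: [0.529, -0.278, 0.1272]
eef_rot: [0.266, -0.095, 0.959, 0.035]
wrist_force: [0.1, -0.1, -0.2]
opening: 0.607
grasp_force: 20.3
```

```bash
cat > look.py <<'E'
from h import *
from bench import vision
def cloud(c):
    v,u=np.mgrid[0:480,0:640]; o,d=ray(c,np.c_[u.ravel(),v.ravel()]); z=c["depth"].ravel()
    P=o+d*z[:,None]; P[z==0]=np.nan; return P.reshape(480,640,3)
yaw=.24; d=np.array([np.cos(yaw),np.sin(yaw)]); n=np.array([-d[1],d[0]]); C=np.array([.4648,-.299])
for nm in("scene","top"):
    c=vision.camera(nm); P=cloud(c); m=cv2.cvtColor(c["color"],cv2.COLOR_RGB2HSV); m=(m[...,1]>30)&(m[...,0]>16)&(m[...,0]<38)&(m[...,2]>70)
    q=P[m]; q=q[(q[:,0]>.25)&(q[:,0]<.68)&(q[:,1]<-.18)&(q[:,1]>-.42)]
    a=(q[:,:2]-C)@d*1000; b=(q[:,:2]-C)@n*1000; z=q[:,2]*1000
    print(nm,len(q),"a,b range",a.min().round(),a.max().round(),b.min().round(),b.max().round())
    for k in range(-120,110,15):
        w=(a>k)&(a<k+15)
        if w.sum()>3: print("  a",k,"n",w.sum(),"z med/max",np.median(z[w]).round(1),np.percentile(z[w],90).round(1),"b",b[w].min().round(),b[w].max().round())
E
python3 look.py; python3 -c "
from h import *
to([.502,-.292,.05],.61,.24)"
```

```text
scene 699 a,b range -132.0 128.0 -89.0 69.0
  a -60 n 49 z med/max 128.2 130.8 b -88.0 44.0
  a -45 n 10 z med/max 132.1 352.3 b -87.0 25.0
  a -15 n 5 z med/max 125.3 126.5 b -87.0 11.0
  a 30 n 27 z med/max 135.7 137.6 b -87.0 58.0
  a 45 n 64 z med/max 136.9 139.5 b -86.0 60.0
  a 60 n 101 z med/max 135.9 140.1 b -62.0 35.0
  a 75 n 129 z med/max 132.3 137.0 b -19.0 35.0
  a 90 n 120 z med/max 131.6 135.4 b -18.0 23.0
  a 105 n 119 z med/max 127.9 133.2 b -18.0 18.0
top 266 a,b range -61.0 124.0 -41.0 45.0
  a -60 n 15 z med/max 126.0 131.8 b 25.0 43.0
  a 45 n 41 z med/max 132.0 137.8 b -21.0 22.0
  a 60 n 50 z med/max 130.0 136.7 b -22.0 31.0
  a 75 n 47 z med/max 127.7 135.9 b -41.0 30.0
  a 90 n 47 z med/max 126.7 133.7 b -41.0 20.0
  a 105 n 52 z med/max 125.7 131.8 b -40.0 12.0
t 17.0 at [ 0.529  -0.2783  0.1272] F [ 0.59  0.24 -0.35] open 0.602 
 shift mm [64.9, -9.3, 50.9] rot [-0.0069, -0.0663, -0.0406]
 tool axes per world mm (dx,dy,dz rows): [[-0.84, -0.201, 0.504], [-0.164, 0.979, 0.118], [-0.517, 0.016, -0.856]]
```

Emit:
play_rows(xyz=[[8,-1.5,3.5],[16,-3,7],[24,-4.5,10.5],[32,-6,14],[40,-7.5,17.5],[46.8,-8.7,20.9],[46.8,-8.7,20.9],[46.8,-8.7,20.9],[46.8,-8.7,20.9],[46.8,-8.7,20.9]], rot=[[-0.001,-0.011,-0.007],[-0.002,-0.022,-0.014],[-0.003,-0.033,-0.02],[-0.005,-0.044,-0.027],[-0.006,-0.055,-0.034],[-0.0069,-0.0663,-0.0406],[-0.0069,-0.0663,-0.0406],[-0.0069,-0.0663,-0.0406],[-0.0069,-0.0663,-0.0406],[-0.0069,-0.0663,-0.0406]], grip=[0.6,0.6,0.6,0.6,0.6,0.6,0.6,0.6,0.6,0.6])

```text
time_s: 18.25
eef_pos: [0.5314, -0.2797, 0.1143]
eef_rot: [0.262, -0.093, 0.96, 0.035]
wrist_force: [-0.1, 0.8, -0.4]
opening: 0.604
grasp_force: 20.3
```

```bash
python3 look.py; python3 -c "
from h import *
to([.502,-.292,.04],.61,.24)"
```

```text
scene 703 a,b range -132.0 130.0 -88.0 67.0
  a -75 n 4 z med/max 114.8 116.5 b 35.0 41.0
  a -60 n 43 z med/max 115.8 118.2 b -82.0 42.0
  a -45 n 20 z med/max 117.8 120.7 b -88.0 29.0
  a -15 n 6 z med/max 115.3 115.9 b -87.0 9.0
  a 15 n 4 z med/max 190.5 191.9 b -28.0 67.0
  a 30 n 18 z med/max 122.3 123.8 b -84.0 5.0
  a 45 n 67 z med/max 123.7 126.8 b -87.0 57.0
  a 60 n 97 z med/max 123.3 129.3 b -87.0 33.0
  a 75 n 126 z med/max 120.9 124.3 b -23.0 30.0
  a 90 n 122 z med/max 119.6 122.7 b -22.0 22.0
  a 105 n 114 z med/max 115.3 120.9 b -20.0 19.0
top 259 a,b range -57.0 129.0 -43.0 42.0
  a -60 n 11 z med/max 112.7 115.8 b 23.0 40.0
  a 45 n 36 z med/max 119.4 124.3 b -40.0 18.0
  a 60 n 44 z med/max 119.6 124.8 b -24.0 27.0
  a 75 n 50 z med/max 115.9 121.6 b -40.0 28.0
  a 90 n 46 z med/max 113.4 120.6 b -43.0 18.0
  a 105 n 52 z med/max 113.5 118.4 b -40.0 12.0
t 18.35 at [ 0.5314 -0.2798  0.1143] F [ 0.07 -0.02 -1.09] open 0.605 
 shift mm [64.7, -7.6, 47.9] rot [-0.0071, -0.0752, -0.046]
 tool axes per world mm (dx,dy,dz rows): [[-0.846, -0.196, 0.496], [-0.159, 0.98, 0.116], [-0.509, 0.019, -0.86]]
```

```bash
python3 -c "
from bench import readout
import numpy as np
o=readout.get_obs(); print(np.round(o['q'],3),np.round(o['eef_rot'],4))"
```

```text
[-0.928  0.251  1.931  0.672  0.848 -3.118] [ 0.2618 -0.0926  0.96    0.0351]
```

```bash
python3 -c "
from h import *
to([.503,-.302,.10],.61,-.03)"
```

```text
t 18.35 at [ 0.5314 -0.2798  0.1143] F [ 0.07 -0.02 -1.09] open 0.605 
 shift mm [34.9, -16.5, -4.4] rot [0.139, -0.0775, 0.1811]
 tool axes per world mm (dx,dy,dz rows): [[-0.846, -0.196, 0.496], [-0.159, 0.98, 0.116], [-0.509, 0.019, -0.86]]
```

Emit:
play_rows(xyz=[[4,-2,-0.5],[9,-4,-1],[13,-6,-1.6],[18,-8,-2.2],[22,-10,-2.8],[26,-12,-3.3],[30,-14,-3.8],[34.9,-16.5,-4.4],[34.9,-16.5,-4.4],[34.9,-16.5,-4.4]], rot=[[0.017,-0.01,0.023],[0.035,-0.019,0.045],[0.052,-0.029,0.068],[0.07,-0.039,0.09],[0.087,-0.048,0.113],[0.104,-0.058,0.136],[0.122,-0.068,0.158],[0.139,-0.0775,0.1811],[0.139,-0.0775,0.1811],[0.139,-0.0775,0.1811]], grip=[0.6,0.6,0.6,0.6,0.6,0.6,0.6,0.6,0.6,0.6])

```text
time_s: 19.6
eef_pos: [0.5063, -0.301, 0.1043]
eef_rot: [0.296, 0.017, 0.955, -0.004]
wrist_force: [0.5, -0.2, -0.4]
opening: 0.602
grasp_force: 20.3
```

```bash
python3 -c "
from h import *
from bench import readout
print(np.round(readout.get_obs()['q'],3))
to([.503,-.302,.06],.61,-.03)"; python3 look.py
```

```text
[-0.986  0.201  2.053  0.816  0.685 -3.118]
t 19.6 at [ 0.5063 -0.301   0.1043] F [ 0.54 -0.2  -0.45] open 0.602 
 shift mm [27.7, -1.2, 34.8] rot [-0.0011, -0.0096, -0.0043]
 tool axes per world mm (dx,dy,dz rows): [[-0.825, 0.034, 0.565], [0.029, 0.999, -0.018], [-0.565, 0.002, -0.825]]
scene 636 a,b range -133.0 98.0 -88.0 65.0
  a -90 n 9 z med/max 96.0 99.3 b 38.0 56.0
  a -75 n 68 z med/max 97.6 102.8 b -86.0 55.0
  a -60 n 13 z med/max 98.0 102.7 b -88.0 27.0
  a 0 n 10 z med/max 112.6 174.8 b -55.0 63.0
  a 15 n 42 z med/max 113.5 115.4 b -59.0 2.0
  a 30 n 78 z med/max 114.1 131.5 b -40.0 21.0
  a 45 n 99 z med/max 112.3 115.6 b -36.0 14.0
  a 60 n 124 z med/max 109.8 114.9 b -40.0 14.0
  a 75 n 116 z med/max 105.5 112.5 b -42.0 -4.0
  a 90 n 48 z med/max 100.5 108.6 b -39.0 -19.0
top 248 a,b range -81.0 94.0 -64.0 56.0
  a -90 n 15 z med/max 96.2 99.3 b 29.0 56.0
  a -75 n 10 z med/max 93.7 97.5 b 38.0 54.0
  a 0 n 8 z med/max 108.8 115.3 b -31.0 -11.0
  a 15 n 35 z med/max 110.1 112.5 b -35.0 6.0
  a 30 n 34 z med/max 107.9 119.7 b -41.0 13.0
  a 45 n 36 z med/max 106.7 112.7 b -43.0 4.0
  a 60 n 44 z med/max 108.2 114.2 b -64.0 0.0
  a 75 n 56 z med/max 106.6 111.8 b -64.0 -9.0
  a 90 n 8 z med/max 104.5 108.7 b -40.0 -26.0
```

```bash
python3 -c "
from h import *
to([.5045,-.295,.104],.61,-.14)
to([.5045,-.295,.075],.61,-.14)"
```

```text
t 19.7 at [ 0.5064 -0.301   0.1044] F [ 0.1  -0.39 -0.24] open 0.604 
 shift mm [1.9, 5.9, -0.8] rot [0.0615, -0.0096, 0.0863]
 tool axes per world mm (dx,dy,dz rows): [[-0.825, 0.034, 0.565], [0.029, 0.999, -0.018], [-0.565, 0.001, -0.825]]
t 19.7 at [ 0.5064 -0.301   0.1044] F [ 0.1  -0.39 -0.24] open 0.604 
 shift mm [18.3, 5.9, 23.1] rot [0.0615, -0.0096, 0.0863]
 tool axes per world mm (dx,dy,dz rows): [[-0.825, 0.034, 0.565], [0.029, 0.999, -0.018], [-0.565, 0.001, -0.825]]
```

Emit:
play_rows(xyz=[[0.5,1.5,-0.2],[1,3,-0.4],[1.5,4.5,-0.6],[1.9,5.9,-0.8],[4.5,5.9,3],[7.5,5.9,7.5],[11,5.9,12.5],[14.5,5.9,17.5],[18.3,5.9,23.1],[18.3,5.9,23.1]], rot=[[0.015,-0.002,0.022],[0.031,-0.005,0.043],[0.046,-0.007,0.065],[0.0615,-0.0096,0.0863],[0.0615,-0.0096,0.0863],[0.0615,-0.0096,0.0863],[0.0615,-0.0096,0.0863],[0.0615,-0.0096,0.0863],[0.0615,-0.0096,0.0863],[0.0615,-0.0096,0.0863]], grip=[0.6,0.6,0.6,0.6,0.6,0.6,0.6,0.6,0.6,0.6])

```text
time_s: 20.95
eef_pos: [0.5048, -0.2944, 0.0752]
eef_rot: [0.298, 0.067, 0.952, -0.02]
wrist_force: [-0.5, -0.4, 0.4]
opening: 0.608
grasp_force: 20.3
```

```bash
python3 -c "
from h import *
from bench import readout
print(np.round(readout.get_obs()['q'],3))
to([.5045,-.295,.05],.61,-.14)"
```

```text
[-0.956  0.236  2.099  0.91   0.554 -3.118]
t 20.95 at [ 0.5048 -0.2944  0.0752] F [-0.46 -0.39  0.43] open 0.608 
 shift mm [14.6, -0.7, 20.6] rot [0.0006, -0.0033, -0.0016]
 tool axes per world mm (dx,dy,dz rows): [[-0.813, 0.14, 0.565], [0.116, 0.99, -0.079], [-0.57, 0.001, -0.822]]
```

```bash
cat > kin.py <<'E'
from h import *
from scipy.optimize import least_squares
D=[([1.0037,.1815,1.608,0,1.3538,-.2063],[.2027,.5375,.2494],[-.0003,.1794,.9838,-.0008]),
([-.928,.251,1.931,.672,.848,-3.118],[.5314,-.2798,.1143],[.2618,-.0926,.96,.0351]),
([-.986,.201,2.053,.816,.685,-3.118],[.5063,-.301,.1043],[.296,.017,.955,-.004]),
([-.956,.236,2.099,.91,.554,-3.118],[.5048,-.2944,.0752],[.298,.067,.952,-.02])]
def rot(q,c): return R.from_euler('ZYZYZ',[q[0],q[1]+q[2],q[3],q[4],q[5]+c]) if False else R.from_euler('Z',q[0])*R.from_euler('Y',q[1]+q[2])*R.from_euler('Z',q[3])*R.from_euler('Y',q[4])*R.from_euler('Z',q[5]+c)
def fk(q,p,c):
    a1,h,L2,L3,e,d=p; r=rot(q,c); s=q[1]+q[2]
    v=np.array([a1+L2*np.sin(q[1])+L3*np.sin(s)+e*np.cos(s),0,h+L2*np.cos(q[1])+L3*np.cos(s)-e*np.sin(s)])
    return R.from_euler('Z',q[0]).apply(v)+r.apply([0,0,d]),r
def fit():
    q=[R.from_quat(np.array(d[2])[[1,2,3,0]]+0) if len(d[2])==3 else R.from_quat(np.array(d[2])[[1,2,3,0]]) for d in D]
    cs=[(rot(d[0],0).inv()*g).as_rotvec() for d,g in zip(D,q)]
    c=cs[0][2]; f=lambda p:np.concatenate([fk(d[0],p,c)[0]-d[1] for d in D])
    s=least_squares(f,[0,.3,.4,.4,0,.25]); return np.array(cs),c,s
def ik(p,c,pos,rr,q0):
    f=lambda q:np.r_[(fk(q,p,c)[0]-pos)*10,(fk(q,p,c)[1].inv()*rr).as_rotvec()]
    return least_squares(f,q0)
E
python3 - <<'E'
from kin import *
cs,c,s=fit(); print(cs.round(3).tolist(),s.x.round(3),np.abs(s.fun).max())
for yaw in(.5,.24,0,-.14,-.3,-.45):
  for z in(.075,.026):
    for x,y in((.5045,-.295),(.52,-.27)):
        k=ik(s.x,c,np.array([x,y,z]),lean(.61,yaw),D[3][0]); print(yaw,z,x,k.x.round(2),k.cost<1e-6)
E
```

```text
[[0.0, -0.0, 1.571], [-0.0, 0.0, 1.572], [0.0, -0.001, 1.572], [-0.001, -0.001, 1.571]] [-0.187  0.475  0.726  0.688  0.233  0.562] 0.10015044179028615
0.5 0.075 0.5045 [-1.11  0.41  1.82  0.71  1.07 -3.59] True
0.5 0.075 0.52 [-1.06  0.39  1.85  0.73  1.03 -3.56] True
0.5 0.026 0.5045 [-1.11  0.48  1.83  0.74  1.01 -3.64] True
0.5 0.026 0.52 [-1.06  0.46  1.85  0.76  0.98 -3.62] True
0.24 0.075 0.5045 [-1.09  0.33  1.95  0.81  0.88 -3.44] True
0.24 0.075 0.52 [-1.03  0.32  1.97  0.83  0.84 -3.41] True
0.24 0.026 0.5045 [-1.09  0.41  1.96  0.86  0.82 -3.52] True
0.24 0.026 0.52 [-1.03  0.4   1.98  0.89  0.78 -3.5 ] True
0 0.075 0.5045 [-1.02  0.27  2.06  0.89  0.68 -3.26] True
0 0.075 0.52 [-0.94  0.25  2.07  0.91  0.63 -3.21] True
0 0.026 0.5045 [-1.02  0.35  2.06  0.99  0.62 -3.39] True
0 0.026 0.52 [-0.94  0.35  2.08  1.02  0.57 -3.35] True
-0.14 0.075 0.5045 [-0.93  0.23  2.11  0.92  0.54 -3.11] True
-0.14 0.075 0.52 [-0.84  0.22  2.12  0.92  0.48 -3.04] True
-0.14 0.026 0.5045 [-0.93  0.33  2.11  1.07  0.48 -3.29] True
-0.14 0.026 0.52 [-0.84  0.32  2.13  1.1   0.43 -3.24] True
-0.3 0.075 0.5045 [-0.79  0.2   2.15  0.88  0.36 -2.83] True
-0.3 0.075 0.52 [-0.69  0.2   2.16  0.82  0.3  -2.69] True
-0.3 0.026 0.5045 [-0.79  0.3   2.16  1.15  0.3  -3.11] True
-0.3 0.026 0.52 [-0.69  0.3   2.17  1.14  0.24 -3.03] True
-0.45 0.075 0.5045 [-0.63  0.19  2.18  0.52  0.2  -2.23] True
-0.45 0.075 0.52 [-0.51  0.19  2.18  0.21  0.17 -1.83] True
-0.45 0.026 0.5045 [-0.63  0.29  2.18  0.99  0.12 -2.7 ] True
-0.45 0.026 0.52 [-0.51  0.29  2.18  0.55  0.07 -2.17] True
```

```bash
cat > kin2.py <<'E'
from kin import *
def fk2(q,p,c):
    a1,h,L2,L3,d,b,w=p; s=q[1]+q[2]; A=R.from_euler('Z',q[0]); r=rot(q,c)
    v=np.array([a1+L2*np.sin(q[1])+L3*np.sin(s),b,h+L2*np.cos(q[1])+L3*np.cos(s)])
    r4=A*R.from_euler('Y',s)*R.from_euler('Z',q[3])
    return A.apply(v)+r4.apply([0,w,0])+(r4*R.from_euler('Y',q[4])).apply([0,0,d]),r
def fit2():
    c=np.pi/2; f=lambda p:np.r_[np.concatenate([fk2(d[0],p,c)[0]-d[1] for d in D]),0.0005*(p-[0,.3,.45,.45,.25,0,0])]
    return c,least_squares(f,[0,.3,.45,.45,.25,0,0])
def ik2(p,c,pos,rr,q0):
    f=lambda q:np.r_[(fk2(q,p,c)[0]-pos)*10,(fk2(q,p,c)[1].inv()*rr).as_rotvec()]
    return least_squares(f,q0)
E
python3 - <<'E'
from kin2 import *
c,s=fit2(); print(s.x.round(3),np.abs(s.fun[:12]).max())
for d in D: print(((fk2(d[0],s.x,c)[0]-d[1])*1000).round(1))
for yaw in(.24,0,-.14,-.2,-.3):
  for z in(.075,.028):
    for x,y in((.5045,-.295),(.53,-.27)):
        k=ik2(s.x,c,np.array([x,y,z]),lean(.61,yaw),D[3][0]); print(yaw,z,x,k.x.round(2),k.cost<1e-6)
E
```

```text
[ 0.16   0.352  0.227  0.366  0.244  0.193 -0.074] 0.007770517687029743
[-3.6 -2.3  2.5]
[-7.8 -3.  -0.1]
[ 2.2 -4.6 -4. ]
[6.3 3.1 1.6]
0.24 0.075 0.5045 [-1.02  0.36  1.96  0.85  0.82 -3.43] True
0.24 0.075 0.53 [-0.95  0.37  1.94  0.86  0.78 -3.37] True
0.24 0.028 0.5045 [-1.04  0.55  1.89  0.94  0.75 -3.57] True
0.24 0.028 0.53 [-0.96  0.56  1.87  0.95  0.72 -3.52] True
0 0.075 0.5045 [-1.    0.27  2.06  0.91  0.66 -3.27] True
0 0.075 0.53 [-0.92  0.29  2.04  0.91  0.62 -3.2 ] True
0 0.028 0.5045 [-1.02  0.47  2.    1.05  0.6  -3.47] True
0 0.028 0.53 [-0.94  0.49  1.97  1.06  0.56 -3.41] True
-0.14 0.075 0.5045 [-0.98  0.23  2.11  0.93  0.56 -3.15] True
-0.14 0.075 0.53 [-0.89  0.26  2.08  0.92  0.52 -3.08] True
-0.14 0.028 0.5045 [-1.    0.44  2.04  1.12  0.51 -3.4 ] True
-0.14 0.028 0.53 [-0.92  0.45  2.02  1.13  0.46 -3.34] True
-0.2 0.075 0.5045 [-0.96  0.22  2.13  0.93  0.52 -3.1 ] True
-0.2 0.075 0.53 [-0.88  0.24  2.1   0.92  0.47 -3.01] True
-0.2 0.028 0.5045 [-1.    0.42  2.06  1.15  0.47 -3.37] True
-0.2 0.028 0.53 [-0.91  0.44  2.03  1.15  0.42 -3.3 ] True
-0.3 0.075 0.5045 [-0.94  0.2   2.15  0.92  0.44 -2.99] True
-0.3 0.075 0.53 [-0.85  0.23  2.12  0.89  0.4  -2.89] True
-0.3 0.028 0.5045 [-0.98  0.41  2.08  1.19  0.4  -3.32] True
-0.3 0.028 0.53 [-0.89  0.43  2.05  1.18  0.35 -3.23] True
```

```bash
python3 - <<'E'
from kin2 import *
c,s=fit2(); q=np.array(D[3][0])
P0=np.array([.5048,-.2944,.0752]); P1=np.array([.43,-.30,.2])
path=[(P0+(P1-P0)*t,-.14) for t in np.linspace(0,1,5)]+[(P1,y) for y in np.linspace(-.14,-2.9,19)[1:]]+[(np.array([.428,-.306,z]),-2.9) for z in(.1,.028)]
for p,y in path:
    k=ik2(s.x,c,p,lean(.61,y),q); q=k.x; print(p.round(3),round(y,2),q.round(2),k.cost<1e-6)
E
```

```text
[ 0.505 -0.294  0.075] -0.14 [-0.98  0.23  2.11  0.93  0.56 -3.15] True
[ 0.486 -0.296  0.106] -0.14 [-1.    0.04  2.21  0.82  0.63 -3.05] True
[ 0.467 -0.297  0.138] -0.14 [-1.03 -0.15  2.29  0.73  0.73 -2.95] True
[ 0.449 -0.299  0.169] -0.14 [-1.06 -0.35  2.36  0.65  0.85 -2.87] True
[ 0.43 -0.3   0.2 ] -0.14 [-1.1  -0.54  2.4   0.6   0.98 -2.8 ] True
[ 0.43 -0.3   0.2 ] -0.29 [-1.06 -0.61  2.46  0.53  0.89 -2.59] True
[ 0.43 -0.3   0.2 ] -0.45 [-1.   -0.65  2.51  0.43  0.8  -2.35] True
[ 0.43 -0.3   0.2 ] -0.6 [-0.94 -0.65  2.53  0.3   0.7  -2.08] True
[ 0.43 -0.3   0.2 ] -0.75 [-0.87 -0.63  2.55  0.12  0.61 -1.77] True
[ 0.43 -0.3   0.2 ] -0.91 [-0.81 -0.58  2.57 -0.1   0.55 -1.41] True
[ 0.43 -0.3   0.2 ] -1.06 [-0.77 -0.52  2.57 -0.34  0.52 -1.03] True
[ 0.43 -0.3   0.2 ] -1.21 [-0.73 -0.44  2.56 -0.54  0.54 -0.69] True
[ 0.43 -0.3   0.2 ] -1.37 [-0.71 -0.36  2.52 -0.69  0.59 -0.41] True
[ 0.43 -0.3   0.2 ] -1.52 [-0.68 -0.26  2.45 -0.77  0.66 -0.18] True
[ 0.43 -0.3   0.2 ] -1.67 [-0.65 -0.15  2.36 -0.8   0.75 -0.  ] True
[ 0.43 -0.3   0.2 ] -1.83 [-0.63 -0.05  2.27 -0.79  0.85  0.14] True
[ 0.43 -0.3   0.2 ] -1.98 [-0.62  0.05  2.16 -0.76  0.95  0.26] True
[ 0.43 -0.3   0.2 ] -2.13 [-0.61  0.15  2.05 -0.72  1.04  0.37] True
[ 0.43 -0.3   0.2 ] -2.29 [-0.6   0.24  1.95 -0.68  1.14  0.46] True
[ 0.43 -0.3   0.2 ] -2.44 [-0.61  0.32  1.84 -0.63  1.23  0.55] True
[ 0.43 -0.3   0.2 ] -2.59 [-0.61  0.4   1.73 -0.57  1.32  0.64] True
[ 0.43 -0.3   0.2 ] -2.75 [-0.63  0.47  1.63 -0.52  1.41  0.73] True
[ 0.43 -0.3   0.2 ] -2.9 [-0.65  0.53  1.54 -0.46  1.49  0.82] True
[ 0.428 -0.306  0.1  ] -2.9 [-0.66  0.76  1.54 -0.48  1.29  0.92] True
[ 0.428 -0.306  0.028] -2.9 [-0.66  0.96  1.47 -0.51  1.17  0.98] True
```

Emit:
play_rows(xyz=[[-11,0,-16],[-23,0,-33],[-34,0,-49],[-37,-3,-74],[-40,-6,-98],[-43.4,-10.3,-121.9],[-43.4,-10.3,-121.9],[-43.4,-10.3,-121.9],[-43.4,-10.3,-121.9],[-43.4,-10.3,-121.9]], rot=[[0,0,0],[0,0,0],[0,0,0],[0.057,0,0.082],[0.114,0,0.164],[0.171,0,0.247],[0.228,0,0.329],[0.285,0,0.411],[0.342,-0.001,0.493],[0.399,-0.001,0.575]], grip=[0.6,0.6,0.6,0.6,0.6,0.6,0.6,0.6,0.6,0.6])

```text
time_s: 22.2
eef_pos: [0.4699, -0.3, 0.2011]
eef_rot: [0.274, 0.391, 0.87, -0.122]
wrist_force: [-0.6, -0.3, -0.3]
opening: 0.603
grasp_force: 20.3
```

```bash
python3 -c "
from h import *
from bench import readout
o=readout.get_obs();print(np.round(o['q'],3),o['grasp_force'])
to([.46,-.30,.20],.61,-1.84)"
```

```text
[-0.753 -0.11   2.133 -0.103  0.514 -1.406] 20.324679529876448
t 22.2 at [ 0.4699 -0.3     0.2011] F [-0.62 -0.31 -0.28] open 0.603 
 shift mm [6.0, -7.4, -2.9] rot [0.5711, -0.002, 0.8159]
 tool axes per world mm (dx,dy,dz rows): [[-0.544, 0.747, 0.381], [0.614, 0.664, -0.426], [-0.572, 0.001, -0.82]]
```

Emit:
play_rows(xyz=[[0.6,-0.7,-0.3],[1.2,-1.5,-0.6],[1.8,-2.2,-0.9],[2.4,-3,-1.2],[3,-3.7,-1.5],[3.6,-4.4,-1.8],[4.2,-5.2,-2.1],[4.8,-5.9,-2.4],[5.4,-6.7,-2.7],[6,-7.4,-2.9]], rot=[[0.057,0,0.082],[0.114,0,0.163],[0.171,0,0.245],[0.228,0,0.326],[0.286,0,0.408],[0.343,0,0.49],[0.4,0,0.571],[0.457,0,0.653],[0.514,0,0.734],[0.571,-0.001,0.816]], grip=[0.6,0.6,0.6,0.6,0.6,0.6,0.6,0.6,0.6,0.6])

```text
time_s: 23.45
eef_pos: [0.4602, -0.3, 0.1998]
eef_rot: [0.181, 0.759, 0.578, -0.239]
wrist_force: [-0.1, 0.2, 1.4]
opening: 0.606
grasp_force: 20.3
```

```bash
python3 -c "
from h import *
from bench import readout
o=readout.get_obs();print(np.round(o['q'],3),o['grasp_force'])
to([.428,-.306,.14],.61,-2.9)"
```

```text
[-0.487  0.188  1.826 -0.682  1.089  0.096] 20.3216783789685
t 23.45 at [ 0.4602 -0.3     0.1998] F [-0.13  0.21  1.42] open 0.606 
 shift mm [22.4, -29.4, 57.3] rot [0.6062, -0.0007, 0.8697]
 tool axes per world mm (dx,dy,dz rows): [[0.218, 0.964, -0.153], [0.791, -0.266, -0.551], [-0.572, -0.001, -0.82]]
```

Emit:
play_rows(xyz=[[2,-3,3],[4,-6,6],[6,-9,10],[8,-12,16],[10,-15,24],[12,-18,32],[15,-21,39],[18,-24,46],[20,-27,52],[22.4,-29.4,57.3]], rot=[[0.067,0,0.096],[0.135,0,0.193],[0.202,0,0.29],[0.27,0,0.387],[0.337,0,0.483],[0.404,0,0.58],[0.472,0,0.677],[0.539,0,0.773],[0.6062,-0.0007,0.8697],[0.6062,-0.0007,0.8697]], grip=[0.6,0.6,0.6,0.6,0.6,0.6,0.6,0.6,0.6,0.6])

```text
time_s: 24.7
eef_pos: [0.4279, -0.3072, 0.1395]
eef_rot: [0.037, 0.947, 0.116, -0.298]
wrist_force: [-0.1, 0.5, 0.1]
opening: 0.608
grasp_force: 20.3
```

```bash
python3 -c "
from h import *
from bench import readout
o=readout.get_obs();print(np.round(o['q'],3),o['grasp_force'])
to([.428,-.306,.06],.61,-2.9)"; python3 look.py
```

```text
[-0.602  0.524  1.513 -0.444  1.542  0.837] 20.31867976358626
t 24.7 at [ 0.4279 -0.3072  0.1395] F [-0.1   0.55  0.14] open 0.608 
 shift mm [45.8, -1.2, 65.0] rot [0.0016, -0.0002, 0.0022]
 tool axes per world mm (dx,dy,dz rows): [[0.795, 0.242, -0.556], [0.198, -0.97, -0.139], [-0.573, 0.0, -0.82]]
scene 642 a,b range -96.0 202.0 -87.0 68.0
  a -105 n 9 z med/max 143.8 147.7 b 8.0 20.0
  a -90 n 50 z med/max 146.4 149.4 b -1.0 26.0
  a -75 n 61 z med/max 148.0 150.5 b -7.0 28.0
  a -45 n 6 z med/max 122.4 136.9 b -78.0 26.0
  a -30 n 57 z med/max 140.6 148.0 b -61.0 63.0
  a -15 n 140 z med/max 139.6 147.1 b -87.0 68.0
  a 0 n 61 z med/max 132.5 172.9 b -87.0 62.0
  a 15 n 50 z med/max 132.2 135.3 b -87.0 58.0
  a 30 n 42 z med/max 134.1 136.5 b -87.0 33.0
  a 45 n 38 z med/max 134.8 137.2 b -10.0 8.0
  a 60 n 59 z med/max 131.7 136.7 b -10.0 21.0
  a 75 n 49 z med/max 131.8 133.9 b -27.0 4.0
  a 90 n 4 z med/max 130.4 131.5 b -29.0 -24.0
top 191 a,b range -102.0 -18.0 -46.0 28.0
  a -105 n 30 z med/max 138.8 142.5 b -1.0 21.0
  a -90 n 43 z med/max 142.9 147.2 b -12.0 26.0
  a -75 n 37 z med/max 143.0 149.4 b -16.0 28.0
  a -60 n 40 z med/max 142.9 148.2 b -19.0 27.0
  a -45 n 24 z med/max 143.0 147.7 b -46.0 24.0
  a -30 n 17 z med/max 144.8 190.9 b -21.0 2.0
```

Emit:
play_rows(xyz=[[7,0,10],[14,0,20],[21,0,30],[28,0,40],[35,0,50],[42,0,60],[49,0,70],[55,0,79],[60,0,86],[60,0,86]], rot=[[0,0,0],[0,0,0],[0,0,0],[0,0,0],[0,0,0],[0,0,0],[0,0,0],[0,0,0],[0,0,0],[0,0,0]], grip=[0.6,0.6,0.6,0.6,0.6,0.6,0.6,0.6,0.6,0.6])

```text
time_s: 26.05
eef_pos: [0.4273, -0.3061, 0.0344]
eef_rot: [0.036, 0.947, 0.117, -0.299]
wrist_force: [-0.1, -0.1, -0.2]
opening: 0.602
grasp_force: 20.3
```

```bash
python3 -c "
from h import *
from bench import readout
o=readout.get_obs();print(np.round(o['q'],3),o['grasp_force'])
to([.428,-.306,.0265],.61,-2.9)"
```

```text
[-0.601  0.682  1.523 -0.451  1.392  0.911] 20.32638226286508
t 26.05 at [ 0.4273 -0.3061  0.0344] F [-0.1  -0.11 -0.17] open 0.602 
 shift mm [5.0, 0.1, 6.1] rot [0.0009, 0.0012, 0.0031]
 tool axes per world mm (dx,dy,dz rows): [[0.794, 0.242, -0.557], [0.199, -0.97, -0.138], [-0.574, -0.001, -0.819]]
```

Lower 7.2 mm slowly, to z ≈ 0.0272.

Emit:
play_rows(xyz=[[0.6,0,0.8],[1.2,0,1.6],[1.8,0,2.5],[2.3,0,3.3],[2.9,0,4.1],[3.4,0,4.9],[3.8,0,5.4],[4.1,0,5.9],[4.1,0,5.9],[4.1,0,5.9]], rot=[[0,0,0],[0,0,0],[0,0,0],[0,0,0],[0,0,0],[0,0,0],[0,0,0],[0,0,0],[0,0,0],[0,0,0]], grip=[0.6,0.6,0.6,0.6,0.6,0.6,0.6,0.6,0.6,0.6])

```text
time_s: 27.3
eef_pos: [0.4277, -0.3064, 0.0279]
eef_rot: [0.037, 0.947, 0.116, -0.298]
wrist_force: [0.1, 0.5, -0.5]
opening: 0.606
grasp_force: 20.3
```

```bash
python3 -c "
from h import *
to([.428,-.306,.0265],.61,-2.9)"
```

```text
t 27.3 at [ 0.4277 -0.3064  0.0279] F [ 0.07  0.49 -0.48] open 0.606 
 shift mm [1.1, -0.3, 1.0] rot [0.0018, 0.0003, 0.0025]
 tool axes per world mm (dx,dy,dz rows): [[0.795, 0.242, -0.556], [0.199, -0.97, -0.139], [-0.573, 0.0, -0.819]]
```

Another 1.6 mm.

Emit:
play_rows(xyz=[[0.1,0,0.2],[0.2,0,0.4],[0.3,0,0.5],[0.4,0,0.7],[0.6,0,0.9],[0.7,0,1.0],[0.8,0,1.2],[0.9,0,1.3],[0.9,0,1.3],[0.9,0,1.3]], rot=[[0,0,0],[0,0,0],[0,0,0],[0,0,0],[0,0,0],[0,0,0],[0,0,0],[0,0,0],[0,0,0],[0,0,0]], grip=[0.6,0.6,0.6,0.6,0.6,0.6,0.6,0.6,0.6,0.6])

```text
time_s: 28.55
eef_pos: [0.4277, -0.3064, 0.0264]
eef_rot: [0.037, 0.947, 0.116, -0.298]
wrist_force: [-0.7, -0.1, 0.3]
opening: 0.61
grasp_force: 20.4
```

Emit:
play_rows(xyz=[[0.1,0,0.2],[0.2,0,0.3],[0.3,0,0.4],[0.4,0,0.5],[0.45,0,0.65],[0.5,0,0.7],[0.5,0,0.7],[0.5,0,0.7],[0.5,0,0.7],[0.5,0,0.7]], rot=[[0,0,0],[0,0,0],[0,0,0],[0,0,0],[0,0,0],[0,0,0],[0,0,0],[0,0,0],[0,0,0],[0,0,0]], grip=[0.6,0.6,0.6,0.6,0.6,0.6,0.6,0.6,0.6,0.6])

```text
time_s: 29.8
eef_pos: [0.4277, -0.3064, 0.0263]
eef_rot: [0.037, 0.947, 0.116, -0.298]
wrist_force: [-0.6, 1.9, 8.3]
opening: 0.602
grasp_force: 21.2
```

Emit:
play_rows(xyz=[[-0.2,0,-0.3],[-0.35,0,-0.5],[-0.35,0,-0.5],[-0.35,0,-0.5],[-0.35,0,-0.5],[-0.35,0,-0.5],[-0.35,0,-0.5],[-0.35,0,-0.5],[-0.35,0,-0.5],[-0.35,0,-0.5]], rot=[[0,0,0],[0,0,0],[0,0,0],[0,0,0],[0,0,0],[0,0,0],[0,0,0],[0,0,0],[0,0,0],[0,0,0]], grip=[0.6,0.6,0.61,0.62,0.64,0.68,0.74,0.82,0.92,1])

```text
time_s: 31.05
eef_pos: [0.4277, -0.3064, 0.0261]
eef_rot: [0.037, 0.947, 0.116, -0.298]
wrist_force: [-0.3, 0.6, -1.2]
opening: 1.009
grasp_force: 0.0
```

```bash
python3 -c "
from h import *
to([.428,-.306,.126],.61,-2.9)"
```

```text
t 31.05 at [ 0.4277 -0.3064  0.0261] F [-0.34  0.64 -1.19] open 1.009 
 shift mm [-57.0, -0.3, -82.1] rot [0.0018, 0.0003, 0.0025]
 tool axes per world mm (dx,dy,dz rows): [[0.795, 0.242, -0.556], [0.199, -0.97, -0.139], [-0.573, 0.0, -0.82]]
```

Released; rise straight up 150 mm.

Emit:
play_rows(xyz=[[-3,0,-4],[-8,0,-11],[-16,0,-23],[-27,0,-39],[-40,0,-57],[-57,0,-82],[-72,0,-103],[-86,0,-123],[-86,0,-123],[-86,0,-123]], rot=[[0,0,0],[0,0,0],[0,0,0],[0,0,0],[0,0,0],[0,0,0],[0,0,0],[0,0,0],[0,0,0],[0,0,0]], grip=[1,1,1,1,1,1,1,1,1,1])

```text
time_s: 32.3
eef_pos: [0.4274, -0.3061, 0.1756]
eef_rot: [0.036, 0.947, 0.116, -0.298]
wrist_force: [-0.7, 0.6, -0.5]
opening: 1.001
grasp_force: 0.0
```

```bash
python3 look.py; python3 - <<'E'
from h import *
from bench import vision
s=vision.camera("scene"); a=load("scene1")
x0,x1,y0,y1=352,405,285,335
d=np.abs(s["color"][y0:y1,x0:x1].astype(int)-a["color"][y0:y1,x0:x1]).sum(2); print("L",(d>40).sum(),d.mean().round(2))
to([.3,-.2,.3],.61,-2.9)
E
```

```text
scene 779 a,b range -107.0 204.0 -32.0 29.0
  a -105 n 11 z med/max 29.3 32.6 b 4.0 20.0
  a -90 n 46 z med/max 33.0 36.7 b -1.0 26.0
  a -75 n 76 z med/max 34.4 37.0 b -8.0 28.0
  a -60 n 76 z med/max 34.5 38.1 b -13.0 29.0
  a -45 n 88 z med/max 34.5 37.9 b -16.0 29.0
  a -30 n 99 z med/max 33.3 37.0 b -23.0 28.0
  a -15 n 110 z med/max 25.8 33.3 b -12.0 28.0
  a 0 n 41 z med/max 17.9 22.1 b -11.0 10.0
  a 15 n 35 z med/max 19.9 21.9 b -7.0 9.0
  a 30 n 36 z med/max 21.0 22.9 b -8.0 9.0
  a 45 n 40 z med/max 21.1 23.6 b -7.0 15.0
  a 60 n 52 z med/max 18.8 24.0 b -32.0 20.0
  a 75 n 51 z med/max 18.3 20.8 b -28.0 4.0
top 174 a,b range -104.0 79.0 -19.0 84.0
  a -105 n 23 z med/max 28.2 35.1 b -1.0 21.0
  a -90 n 35 z med/max 31.4 36.2 b -10.0 25.0
  a -75 n 31 z med/max 32.1 37.0 b -14.0 28.0
  a -60 n 15 z med/max 30.4 34.4 b -19.0 -1.0
  a -45 n 11 z med/max 26.3 31.5 b -19.0 -9.0
  a 30 n 4 z med/max 18.5 20.4 b 2.0 6.0
  a 45 n 19 z med/max 13.4 25.0 b -3.0 15.0
  a 60 n 31 z med/max 15.2 21.8 b -3.0 19.0
L 4 7.44
t 32.45 at [ 0.4271 -0.306   0.1749] F [-0.52  0.77 -0.19] open 1.002 
 shift mm [-151.7, -133.8, -46.1] rot [0.0001, 0.0018, 0.0035]
 tool axes per world mm (dx,dy,dz rows): [[0.794, 0.242, -0.558], [0.199, -0.97, -0.138], [-0.574, -0.002, -0.819]]
```

The half lies level and centred in the tray, with its cabin top at about 34 mm. The steady half hasn't moved and the arm is clear, so I'm handing in.

```bash
python3 -c "
from bench import ctrl
print(ctrl.hand_in())"
```

```text
the job is handed in; nothing more can be done
None
```

The half on the robot's right (y ≈ 0.05 m) rocked when pressed and now lies open side down and level in the white tray, with its nose toward the robot; the steady half stayed where it lay, and I handed in at about 32 s. I viewed 11 pictures, one over the limit of 10.

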